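Open the noodle roller from thin to thick sheet and start it

TASK

The noodle roller is still set for its thinnest sheet: the gap lever stands in the cross-slot at the far end of its zigzag gate. Walk the lever through the gate to the third cross-slot, the one marked with two dots, and let it spring to the middle of that slot; only then press the start button all the way down. Leave the lever there, and do not disturb the flour shaker and the other things on and around the machine.

Things in the scene. Friction and masses are not known exactly. Their poses are not given: they have to be found in the camera images.
- press: Electric noodle roller, fixed, cream and stainless. Origin on the counter under the gate's middle; x along the gate, away from the start button (-x, nearer the robot) to its far end; y left, to the rollers; z up. Motor box (carries gate, button): x -160 to 100 mm, y -70 to 70, top at z 194. Roller part: x -100 to 100, y 70 to 330; besides the shaker nothing above z 200.
- gate: Zigzag gate, aluminium plate 116 x 76 mm, top 200 mm above the counter; frame as press. Slot 13 mm wide: four cross-slots along y at x +33 (4 dots, thinnest sheet), +11 (3 dots), -11 (2 dots), -33 mm (1 dot, thickest), y -20 to 20; neighbours joined along x by one passage each, centred on y +14 (between +33 and +11), y -14 (+11 and -11), y +14 mm (-11 and -33). Black 4 mm dots on the -y side.
- lever_ball (a point): Centre of the black ball, 30 mm across, atop the gap lever, whose 8 mm steel stem comes up through the slot. In press it is at x = +56, +20, -20, -56 mm in the cross-slots with 4, 3, 2, 1 dots, and at y = +25 or -25 mm in line with the passages at +14 or -14 mm (it moves 1.8 times as far as the stem at the plate). Play in the slot: 4 mm either way at the ball. Starts in the 4-dot slot.
- lever_pivot (a point): The lever's pivot, inside the housing, 100 mm above the counter: the ball's centre moves on a sphere of radius 175 mm about it (275 mm above the counter when upright). Along x the lever is stiff (about 2 N at the ball) and stays where it is left; sideways a spring (about 5 N at 25 mm) brings it back to y = 0, the middle of a cross-slot, where the walls lock it.
- ball_at_two_dots (a point): Point on the machine where the ball's centre is when the lever stands in the middle of the 2-dot cross-slot.
- gap_shaft (a joint): Swing of the lever along x of press, rad, 0 upright, positive towards the far end: +0.33, +0.11, -0.11, -0.33 in the cross-slots with four, three, two, one dots.
- side_flex (a joint): Sideways swing of the lever, rad, 0 in the middle of a cross-slot, positive towards -y of press (-0.144 in line with the y = +14 mm passages, +0.144 with the -14 mm one).
- start_top (a point): Middle of the top face of the start button, a round plain grey push button, 28 mm across, in a steel collar 44 mm across, on top of the motor box at (-125, 0) mm of press, top at z 212 mm.
- start (a joint): Travel of the start button, m: 0 up, 0.006 fully down (takes 5 N straight down); it springs back.
- shaker: Loose steel flour shaker, 44 mm across, 80 mm tall, upright on the roller's flat rear cover; origin at the middle of its foot.
- bowl: Loose white bowl, 124 mm across, 58 mm tall, on the counter to the right (-y) of the motor box; origin under its middle.
- scraper: Loose steel dough scraper, blade 85 x 120 mm with a round wooden handle 22 mm thick along one edge, lying on the counter to the right of the roller; origin under the blade's middle.
- rolling_pin: Loose wooden rolling pin, 400 mm long, 44 mm thick, lying on the counter; origin under its middle, x along it.
- mug: Loose blue mug, 80 mm across, 95 mm tall, on the counter to the left of the roller; origin under its middle.

How it is judged:
By the outcome, as a careful person would: the job done as asked, in the order asked, and still so for the second after the job is handed in, with the robot touching nothing.
It also fails if it takes over 54 s, if anything falls off the work surface, if the arm or the gripper's body presses on something with over 40 N, if the wrist force passes 120 N, or if a joint passes its speed limit or range.

ROBOT

A 7-joint arm with a two-finger parallel gripper is mounted at the origin on the work surface. World frame = base frame: x ahead of the robot, y to its left, z up, the work surface at z = 0. Lengths are in mm, angles in degrees, forces in N, time in s.
With the tool pointing down it reaches from about 350 to 900 mm from the base axis. Payload 19.9 kg.
Tool frame: the origin (TCP) lies on the centre line of the jaws, within the pads' length; the fingertips stand 22 mm ahead of it and the grasp point (between the pads) lies 3 mm ahead of it; z points along the fingers, y is the direction in which the jaws open and shut (so a half turn about z gives the same grasp; the last joint's range is limited). The gripper opens to 94 mm and grips with 3 to 60 N. Pads are 16 mm wide; open, the fingers measure 119 mm over their backs; the gripper's body (75 mm by 177 mm) begins 78 mm behind the grasp point.
Start: joints at [62.366, 23.915, -0.59, 92.452, 0.269, 63.638, -3.037], TCP at [266.657, -565.239, 227.425] pointing down, gripper open.
Joint ranges: [-161.28, 161.28], [-22.2, 115.67], [-73.04, 71.86], [3.21, 147.25], [-68.34, 248.33], [10.77, 114.83], [-161.83, 161.83]. Speed limits (degrees/s): [108.29, 108.29, 136.94, 136.94, 172.46, 172.46, 172.46].

INTERFACE

Orientations are given as [roll, pitch, yaw] about the fixed x, y, z axes, in that order (R = Rz(yaw) Ry(pitch) Rx(roll)).
In Python, from bench import status, optics, hand_in, look_for, masks_of, mark_of gives the robot as it stands.
- The arm moves only by the shell command python3 -m pendant 'ROWS' [OPENING]. ROWS is JSON, a list of rows, each a list of 4 numbers: the shift along the tool's x, y, z in mm, then the turn about the tool's z in degrees. In form: [[tx, ty, tz, twist], ...]. A call has exactly 10 rows; each row is the pose to reach, as a shift and turn from the pose commanded when the call began, along the tool's axes at that moment; what a row does not reach only later rows make up. A row lasts 1/10 s, in which the tool goes at most 50 mm and 8.59 degrees, less where a joint would pass 70% of its speed; a pose out of reach is approached as far as the arm can. A call with a gripper value outside its range is refused whole. OPENING is the closure in counts, from 0 (fully open) to 255 (shut), set as the call begins (- or left out, the last holds). The fingers move at their own pace and stop on an object; the grip force is fixed at half the most. Time passes only in rows, so rows that repeat a pose let the fingers close, or fill a call up. It gives the time, the measured TCP pose, the force and the opening at its end, in the units of the state.
- status.sense(): the state, without advancing time (a new reading comes with each control period).
- optics.snapshot(name): name is "scene" or "side" or "wrist"; returns (picture, depth): 420x560x3 uint8, red, green, blue; 420x560 float32, mm along the optical axis (not along the pixel's ray), 0 where there is no reading.
- optics.get_calibration(name): a dict with "fx", "fy", "cx", "cy" (pixels), "view" (4x4, takes a point from world to camera coordinates). Camera axes: x right, y down, z forward; pixel columns grow to the right and rows downward; lengths in mm; the calibration is good to about 2 mm. A picture is of the moment at which its call begins: read the wrist's pose just before it. get_calibration takes no time and is no camera call; for the wrist camera it gives the pose at the moment of the call.
- hand_in(): hands the job in, once; it reports no verdict.
Trained networks look in the newest picture that a camera, given by its name, has taken for a name from the list of things; names that differ only in an ending like _2 or _b are one class to them, and where a whole thing is asked for, a point or a joint stands for the part that bears it (a point fixed in the world has none). Each returns a list of dicts, best first, with "conf" (0 to 1); they miss things now and then, are a little off and sometimes report something else, mostly with a low value. They report only what shows in the picture. A call takes as long as a camera call.
- look_for(target, camera): "centre" ([x, y, z] in mm, in world coordinates, good to about 4 mm: the middle of the surface that is visible of it).
- masks_of(target, camera): "region" (420x560 bool, what is visible of it).
- mark_of(target, camera): "centre" ([x, y, z] in mm, in world coordinates, good to about 4 mm: a listed point, or the origin of a listed thing).
The state is a dict: "clock": time; "joint_positions": joint angles; "qd": joint speeds; "tau": joint torques, N m; "tool_pos": TCP position; "tool_rot": TCP orientation; "contact_force": force on the tool from outside, world axes, zero at the start; "ft_torque": the same for the moment, N m; "gripper_width": finger opening in mm.
Only numpy, scipy, OpenCV 4.12 (cv2) and the standard library are available. Lean on these libraries where they do the work, as an engineer would, in place of code of your own. Each camera call takes 0.05 s, during which the arm holds its last target.

## Working session

There is one attempt and no reset: what is moved stays moved. The work goes in short steps, Python scripts to look and compute and a shell command to move; the robot and the scene stay as the last step left them, time stands still between calls to the robot, and variables do not carry over. Pictures are saved under pics/ and viewed, and the job is handed in when it is done.

```bash
ls; mkdir -p pics
python3 - <<'E'
from bench import status, optics, look_for, mark_of
import cv2
print(status.sense())
for n in ("scene","side"):
    p,d=optics.snapshot(n); cv2.imwrite(f"pics/a_{n}.png",p[:,:,::-1])
    for t in ("press","lever_ball","start_top","ball_at_two_dots","shaker","gate"):
        print(n,t,[(r["conf"],r["centre"]) for r in mark_of(t,n)][:2])
E
```

```text
pics
{'clock': 0.0, 'joint_positions': array([62.36628042, 23.94537097, -0.59089448, 92.48492241,  0.2694329 ,
       63.6394523 , -3.03515595]), 'qd': array([-0.0169619 , -0.06137318, -0.03485087, -0.09645553, -0.00690632,
        0.03186753, -0.04382345]), 'tau': array([-5.62339865e-04, -8.51243091e+01,  6.38067182e-01, -4.25987148e+01,
       -4.88833815e-02,  1.86630740e-02,  1.42914819e-04]), 'tool_pos': array([ 266.50866454, -564.94086295,  226.85871389]), 'tool_rot': array([-1.79931807e+02,  5.07131916e-03,  2.52585286e+01]), 'contact_force': array([ 0.94378878,  0.15806887, -0.25443487]), 'ft_torque': array([0.01690802, 0.01865768, 0.07164965]), 'gripper_width': 93.97470528433206}
scene press [(0.75, [622.5, 39.4, -1.9])]
scene lever_ball [(0.39, [681.7, 45.8, 265.4])]
scene start_top [(0.37, [500.7, 6.9, 214.8])]
scene ball_at_two_dots [(0.71, [604.7, 29.0, 273.4])]
scene shaker [(0.69, [651.3, 288.1, 192.6])]
scene gate []
side press [(0.65, [625.7, 35.2, 0.9])]
side lever_ball [(0.66, [675.5, 47.4, 263.3])]
side start_top [(0.54, [503.4, 13.6, 213.2])]
side ball_at_two_dots [(0.56, [604.3, 31.4, 276.6])]
side shaker [(0.78, [650.9, 281.5, 195.8])]
side gate []
```

View pics/a_scene.png

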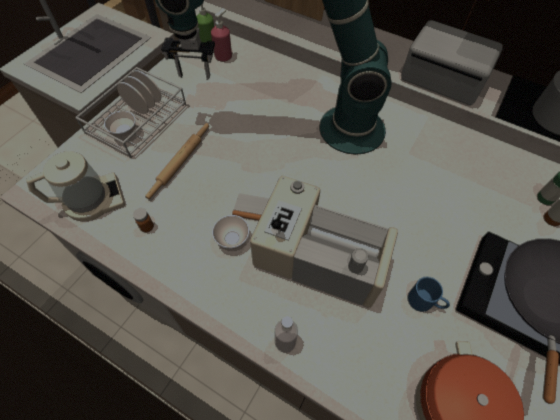

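View pics/a_side.png

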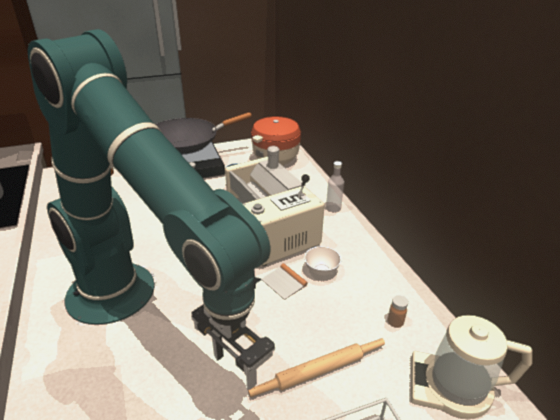

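```bash
cat > h.py <<'E'
import numpy as np
from scipy.spatial.transform import Rotation as R
from bench import status
def tool():
    s=status.sense(); return np.array(s["tool_pos"]), R.from_euler('xyz',s["tool_rot"],degrees=True).as_matrix(), s
def to_tool(target):
    p,M,s=tool(); return M.T@(np.array(target)-p)
E
python3 - <<'E'
from h import *
from bench import optics
p,M,s=tool()
c=optics.get_calibration("wrist"); V=np.array(c["view"])
cam=-V[:3,:3].T@V[:3,3]
print(M.T@(cam-p)); print((V[:3,:3]@M).round(3)); print(c["fx"],c["cx"],c["cy"])
print(to_tool([570,25,400]))
E
```

```text
[ 6.54471640e+01  1.58072476e-02 -1.56962213e+02]
[[ 0.001  1.    -0.   ]
 [-0.973  0.001 -0.229]
 [-0.229  0.     0.973]]
334.6574896483323 272.5132953700594 212.07018721940943
[ 526.17419685 -404.40942421 -172.57424047]
```

```bash
python3 -m pendant '[[10,-10,-45,-6],[40,-30,-90,-12],[80,-60,-130,-18],[120,-90,-160,-24],[160,-120,-172,-30],[200,-150,-172,-36],[240,-180,-172,-42],[275,-210,-172,-48],[310,-238,-172,-54],[340,-262,-172,-60]]'; python3 -c "
from h import *
print(to_tool([570,25,400]))"
```

```text
clock: 1.7
tool_pos: [459.4, -188.3, 399.8]
tool_rot: [180.0, 0.0, 85.5]
contact_force: [0.9, -0.7, 0.0]
gripper_width: 94.0
[221.31740277  93.51561063  -0.26668084]
```

```bash
python3 -m pendant '[[35,15,0,-4],[70,30,0,-8],[105,45,0,-12],[140,60,0,-16],[170,74,0,-16],[195,84,0,-16],[212,91,0,-16],[221,94,0,-16],[221,94,0,-16],[221,94,0,-16]]'
python3 - <<'E'
from h import *
from bench import optics, mark_of, look_for
import cv2
p,M,s=tool(); print(p,s["tool_rot"],s["joint_positions"])
c=optics.get_calibration("wrist")
pic,d=optics.snapshot("wrist"); cv2.imwrite("pics/b.png",pic[:,:,::-1]); np.savez("b.npz",pic=pic,d=d,V=c["view"],k=[c["fx"],c["fy"],c["cx"],c["cy"]])
for t in ("press","lever_ball","start_top","ball_at_two_dots"):
    print(t,[(r["conf"],r["centre"]) for r in mark_of(t,"wrist")][:2])
E
```

```text
clock: 2.7
tool_pos: [570.7, 21.3, 399.4]
tool_rot: [-180.0, 0.0, 101.2]
contact_force: [-0.4, -0.4, -0.4]
gripper_width: 93.8
[570.71296688  21.33459925 399.43634202] [-1.79988005e+02  1.73308794e-02  1.01213089e+02] [ 22.33106299  14.72681517 -34.41244381  85.30484121   8.34832759
  82.55125616  -1.07309326]
press [(0.52, [605.9, 32.2, 276.9])]
lever_ball [(0.59, [676.0, 43.9, 268.1])]
start_top [(0.71, [500.8, 14.8, 214.3])]
ball_at_two_dots [(0.96, [603.7, 30.4, 278.3]), (0.35, [677.4, 46.1, 268.0])]
```

View pics/b.png

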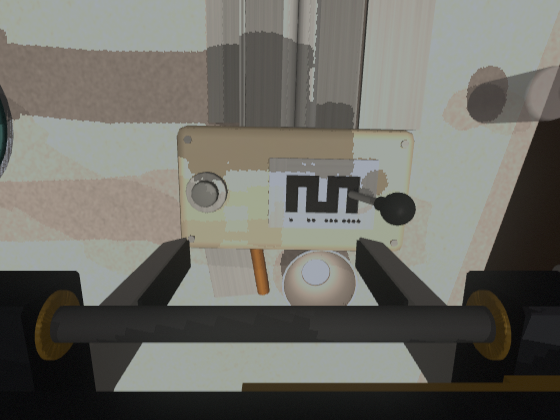

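Run:
```python
import numpy as np,cv2
z=np.load("b.npz"); pic=z["pic"]; d=z["d"];V=z["V"];fx,fy,cx,cy=z["k"]
cv2.imwrite("pics/b2.png",cv2.resize(pic[120:260,170:430,::-1],None,fx=3,fy=3,interpolation=cv2.INTER_CUBIC))
Rw=V[:3,:3].T; cam=-Rw@V[:3,3]
def plane(u,v,h):
    r=Rw@np.array([(u-cx)/fx,(v-cy)/fy,1]); return cam+r*(h-cam[2])/r[2]
vv,uu=np.mgrid[0:420,0:560]
P=np.stack([(uu-cx)/fx*d,(vv-cy)/fy*d,d],-1)@Rw.T+cam
m=(pic.max(-1)<70)&(P[...,2]>235)&(uu>340)&(uu<430)&(vv>170)&(vv<240)&(d>0)
Q=P[m]; print(len(Q),Q.min(0),Q.max(0))
from scipy.optimize import least_squares
s=least_squares(lambda c:np.linalg.norm(Q-c,axis=1)-15,Q.mean(0)-[0,0,10],loss='soft_l1');print("ball",s.x,np.abs(s.fun).mean())
m=(abs(P[...,2]-212)<4)&(uu>180)&(uu<230)&(vv>170)&(vv<220)&(np.abs(P[...,:2]-[501,13]).max(-1)<40)
print("btn",P[m].mean(0),m.sum(),P[m].min(0),P[m].max(0))
for n,u,v,h in [("TL",183,129,194),("TR",410,129,194),("BR",410,247,194),("BL",183,249,194)]: print(n,plane(u,v,h),P[v,u])
print("plate z",P[165,275:370:10,2])
```

```text
983 [615.85358815  30.11983299 235.0568003 ] [690.94069019  57.82401387 380.93797746]
ball [678.69949732  43.03264405 264.74019965] 2.086850612024433
btn [500.23531627  12.61549266 214.72649548] 411 [486.07897459  -1.92009287 208.01396538] [513.24397763  25.05134243 215.99920174]
TL [464.22838546  71.67967145 194.        ] [462.79338965  71.4580119  188.40238778]
TR [698.2118613  118.22870928 194.        ] [698.54620295 118.30501322 193.1413803 ]
BR [735.82200338  -7.52137851 194.        ] [ 8.31364789e+02 -5.75368573e+01  2.76560957e-01]
BL [482.15800968 -60.39880168 194.        ] [522.87748644  19.14273797 390.83037779]
plate z [200.19246652 199.24291446 199.32663376 200.94507405 199.85627045
 201.16097561 199.31018875 201.02587589 199.16065564 199.12639355]
```

View pics/b2.png

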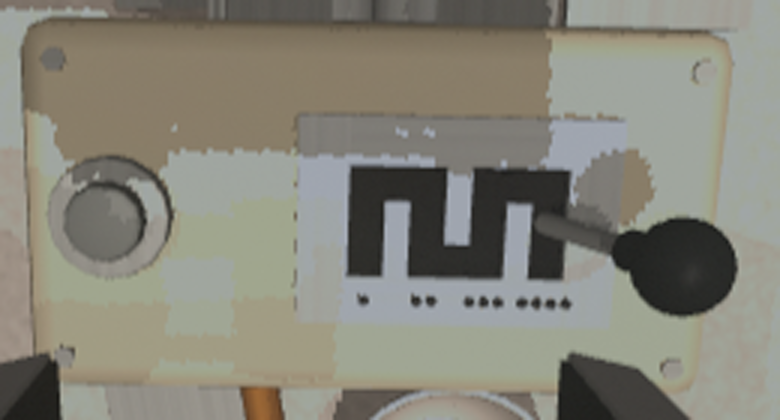

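Run:
```python
import numpy as np
z=np.load("b.npz"); V=z["V"];fx,fy,cx,cy=z["k"]
Rw=V[:3,:3].T; cam=-Rw@V[:3,3]
def plane(u,v,h):
    r=Rw@np.array([(u-cx)/fx,(v-cy)/fy,1]); return (cam+r*(h-cam[2])/r[2])[:2]
L=[(350,168,-39.5,20),(571,170,39.5,20),(347,277,-39.5,-20),(563,278,39.5,-20),(298,115,-58,38),(296,322,-58,-38),(626,122,58,38)]
A=np.array([l[2:] for l in L]); B=np.array([plane(169.83+u/3,119.83+v/3,200) for u,v,_,_ in L])
a=A-A.mean(0);b=B-B.mean(0)
th=np.arctan2((a[:,0]*b[:,1]-a[:,1]*b[:,0]).sum(),(a*b).sum())
R=np.array([[np.cos(th),-np.sin(th)],[np.sin(th),np.cos(th)]])
t=B.mean(0)-R@A.mean(0)
print(np.degrees(th),t); print((B-(A@R.T+t)).round(1))
print("scale",np.sqrt((b**2).sum()/(a**2).sum()))
btn=plane(170+103/3,120+221/3,212);print("btn direct",btn,"pred",R@[-125,0]+t)
for p in ([56,0],[56,25],[20,25],[20,0],[20,-25],[-20,-25],[-20,0]):
    print(p,(R@p+t).round(1),100+np.sqrt(175**2-p[0]**2-p[1]**2))
```

```text
10.411734803860522 [622.73133556  33.07378589]
[[ 0.3 -0.3]
 [-0.1  0.1]
 [ 0.2 -0.2]
 [-0.2  0.6]
 [ 0.   0. ]
 [ 0.1  0.5]
 [-0.4 -0.8]]
scale 0.994271215726391
btn direct [499.50482156  11.70393369] pred [499.78952583  10.48371243]
[56, 0] [677.8  43.2] 265.79806995257815
[56, 25] [673.3  67.8] 263.90240998838306
[20, 25] [637.9  61.3] 272.04650534085255
[20, 0] [642.4  36.7] 273.8533865071371
[20, -25] [646.9  12.1] 272.04650534085255
[-20, -25] [607.6   4.9] 272.04650534085255
[-20, 0] [603.1  29.5] 273.8533865071371
```

```bash
python3 -c "
from h import *
print(to_tool([678.2,43.2,269]),status.sense()['tool_rot'])"
```

```text
[  0.49624497 109.58222756 130.58681598] [1.79993370e+02 1.59820330e-02 1.01193935e+02]
```

```bash
python3 -m pendant '[[0,20,5,0.4],[0,45,15,0.8],[0,70,30,0.8],[0,90,45,0.8],[0,103,58,0.8],[0.5,109,70,0.8],[0.5,109.5,78,0.8],[0.5,109.5,82,0.8],[0.5,109.5,84,0.8],[0.5,109.5,84,0.8]]'
python3 - <<'E'
from h import *
from bench import optics
import cv2
print(to_tool([678.2,43.2,269]))
pic,d=optics.snapshot("wrist"); cv2.imwrite("pics/c.png",pic[:,:,::-1])
pic,d=optics.snapshot("side"); cv2.imwrite("pics/c_s.png",cv2.resize(pic[120:300,170:410,::-1],None,fx=3,fy=3))
E
```

```text
clock: 3.95
tool_pos: [678.0, 43.8, 316.0]
tool_rot: [180.0, 0.0, 100.4]
contact_force: [0.5, 0.7, -0.3]
gripper_width: 93.9
[-0.65036252  0.08738693 46.98573394]
```

View pics/c.png

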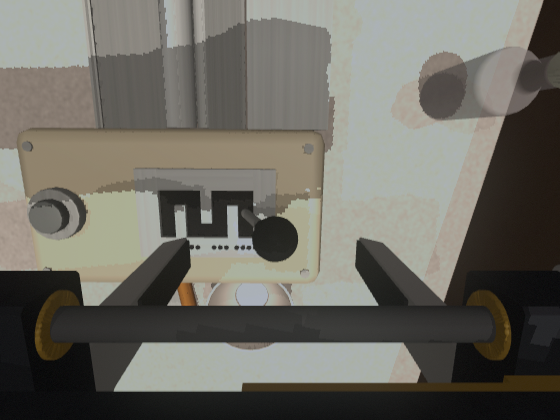

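View pics/c_s.png

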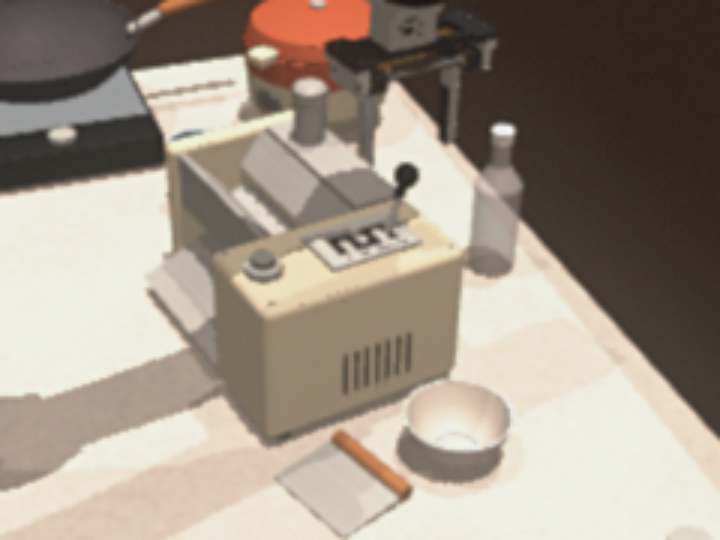

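Wrist view: ball at (274,239), midway between fingers (190 and 357). Descend and close.

```bash
python3 -m pendant '[[0,0,8,0],[-0.5,0,20,0],[-0.5,0,32,0],[-0.5,0,41,0],[-0.5,0,46,0],[-0.5,0,47,0],[-0.5,0,47,0],[-0.5,0,47,0],[-0.5,0,47,0],[-0.5,0,47,0]]' && python3 -m pendant '[[0,0,0,0],[0,0,0,0],[0,0,0,0],[0,0,0,0],[0,0,0,0],[0,0,0,0],[0,0,0,0],[0,0,0,0],[0,0,0,0],[0,0,0,0]]' 255
python3 - <<'E'
from h import *
from bench import optics
import cv2
print(to_tool([678.2,43.2,269]))
pic,d=optics.snapshot("wrist"); cv2.imwrite("pics/d.png",pic[:,:,::-1])
E
```

```text
clock: 5.05
tool_pos: [678.4, 43.6, 268.7]
tool_rot: [180.0, 0.0, 100.5]
contact_force: [0.6, 0.0, 0.4]
gripper_width: 94.1
clock: 6.05
tool_pos: [678.5, 43.6, 268.6]
tool_rot: [180.0, -0.0, 100.5]
contact_force: [3.0, 0.9, 1.3]
gripper_width: 28.6
[-0.36741996 -0.34779801 -0.44592437]
```

View pics/d.png

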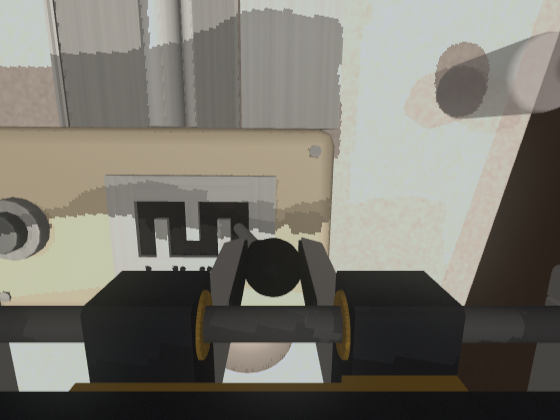

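Ball held between pads at (273,267). Now sideways +25 (tool x = press y, tool y = press x).

```bash
python3 -m pendant '[[3,0,0,0],[6,0,0,0],[9,0,0.2,0],[12,0,0.5,0],[15,0,0.7,0],[18,0,1,0],[21,0,1.4,0],[24,0,1.7,0],[25,0,1.9,0],[25,0,1.9,0]]'; python3 -m pendant '[[0,0,0,0],[0,-3,-0.9,0],[0,-7,-2,0],[0,-11,-3.2,0],[0,-15,-4.2,0],[0,-18,-5,0],[0,-18,-5,0],[0,-18,-5,0],[0,-18,-5,0],[0,-18,-5,0]]'
```

```text
clock: 7.1
tool_pos: [673.7, 68.2, 266.7]
tool_rot: [-180.0, 0.0, 100.5]
contact_force: [0.8, -4.5, 5.5]
gripper_width: 28.6
clock: 8.1
tool_pos: [656.6, 65.0, 272.2]
tool_rot: [179.9, 0.0, 100.4]
contact_force: [3.2, -3.0, 7.5]
gripper_width: 28.6
```

```bash
python3 -m pendant '[[0,-4,-1,0],[0,-8,-2,0],[0,-12,-2.7,0],[0,-15,-3.2,0],[0,-18,-3.6,0],[0,-18,-3.6,0],[0,-18,-3.6,0],[0,-18,-3.6,0],[0,-18,-3.6,0],[0,-18,-3.6,0]]'
python3 - <<'E'
from h import *
from bench import optics
import cv2
pic,d=optics.snapshot("wrist"); cv2.imwrite("pics/e.png",pic[:,:,::-1])
E
```

```text
clock: 9.1
tool_pos: [638.9, 61.9, 276.1]
tool_rot: [179.9, 0.0, 100.4]
contact_force: [1.4, -2.3, 10.1]
gripper_width: 28.5
```

View pics/e.png

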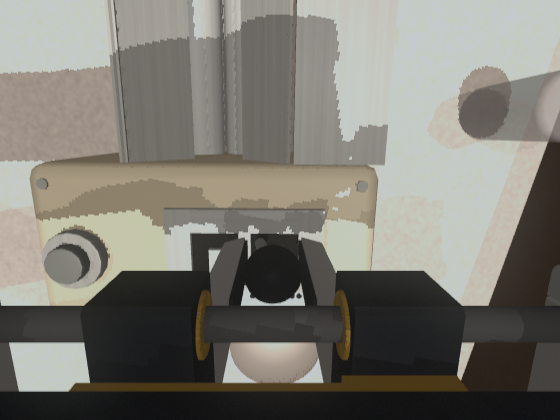

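```bash
python3 -m pendant '[[-3,-1,-1,0],[-8,-1,-1.6,0],[-14,-1,-2.2,0],[-20,-1,-2.5,0],[-26,-1,-2.5,0],[-32,-1,-2.5,0],[-38,-1,-2.1,0],[-44,-1,-1.5,0],[-49,-1,-0.8,0],[-50.5,-1,-0.7,0]]'; python3 -m pendant '[[0,0,0,0],[0,0,0,0],[0,-4,-0.4,0],[0,-8,-0.8,0],[0,-12,-1.1,0],[0,-16,-1.3,0],[0,-20,-1.4,0],[0,-20,-1.4,0],[0,-20,-1.4,0],[0,-20,-1.4,0]]'
```

```text
clock: 10.15
tool_pos: [646.2, 11.5, 275.4]
tool_rot: [-179.9, -0.0, 100.4]
contact_force: [-2.9, 5.0, -0.3]
gripper_width: 28.7
clock: 11.15
tool_pos: [627.0, 8.4, 277.5]
tool_rot: [180.0, -0.0, 100.5]
contact_force: [-2.4, 4.8, 5.8]
gripper_width: 28.6
```

```bash
python3 -m pendant '[[0,-4,-0.2,0],[0,-8,0,0],[0,-12,0.3,0],[0,-16,0.7,0],[0,-20,1.2,0],[0,-20,1.2,0],[0,-20,1.2,0],[0,-20,1.2,0],[0,-20,1.2,0],[0,-20,1.2,0]]'
python3 - <<'E'
from h import *
from bench import optics
import cv2
pic,d=optics.snapshot("wrist"); cv2.imwrite("pics/f.png",pic[:,:,::-1])
print(to_tool([603.1,29.5,277]))
E
```

```text
clock: 12.15
tool_pos: [607.5, 4.6, 276.5]
tool_rot: [180.0, 0.0, 100.5]
contact_force: [-1.1, 3.6, 7.8]
gripper_width: 28.7
[25.29729212  0.1877582  -0.47652828]
```

View pics/f.png

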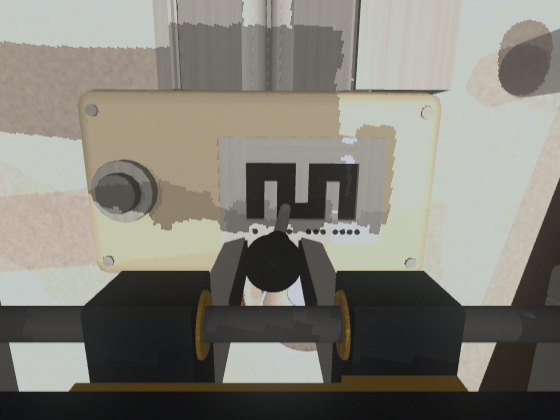

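The stem emerges at (285,210), bottom of the second-from-left slot (2 dots). Bring to the middle, release.

```bash
python3 -m pendant '[[3,0,-0.3,0],[7,0,-0.8,0],[11,0,-1.2,0],[15,0,-1.5,0],[19,0,-1.7,0],[23,0,-1.8,0],[25,0,-1.8,0],[25,0,-1.8,0],[25,0,-1.8,0],[25,0,-1.8,0]]'; python3 -m pendant '[[0,0,0,0],[0,0,0,0],[0,0,0,0],[0,0,0,0],[0,0,0,0],[0,0,0,0],[0,0,0,0],[0,0,-8,0],[0,0,-20,0],[0,0,-35,0]]' 0;python3 -m pendant '[[0,0,-20,0],[0,0,-45,0],[0,0,-70,0],[0,0,-85,0],[0,0,-90,0],[0,0,-90,0],[0,0,-90,0],[0,0,-90,0],[0,0,-90,0],[0,0,-90,0]]'
python3 - <<'E'
from h import *
from bench import optics, mark_of
import cv2
p,M,s=tool(); print(p)
c=optics.get_calibration("wrist"); V=np.array(c["view"])
pic,d=optics.snapshot("wrist"); cv2.imwrite("pics/g.png",pic[:,:,::-1])
np.savez("g.npz",pic=pic,d=d,V=V,k=[c["fx"],c["fy"],c["cx"],c["cy"]])
for t in ("lever_ball","start_top","ball_at_two_dots"):
    print(t,[(r["conf"],r["centre"]) for r in mark_of(t,"wrist")][:2])
print(to_tool([499.7,11,300]))
E
```

```text
clock: 13.2
tool_pos: [603.1, 28.2, 278.1]
tool_rot: [180.0, 0.1, 100.4]
contact_force: [0.4, -1.1, 6.0]
gripper_width: 28.4
clock: 14.2
tool_pos: [602.7, 29.2, 314.1]
tool_rot: [180.0, -0.0, 100.5]
contact_force: [-0.6, -0.4, 1.0]
gripper_width: 93.9
clock: 15.2
tool_pos: [602.6, 29.1, 402.4]
tool_rot: [-180.0, -0.0, 100.5]
contact_force: [0.1, -0.3, 0.0]
gripper_width: 94.1
[602.57737871  29.12169921 402.43156797]
lever_ball []
start_top [(0.7, [601.9, 31.5, 272.7])]
ball_at_two_dots [(0.96, [604.7, 28.6, 277.3])]
[   0.84109371 -104.52036736  102.75327389]
```

View pics/g.png

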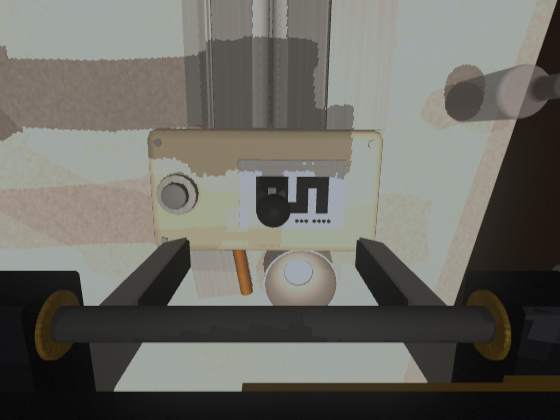

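Run:
```python
import numpy as np
from scipy.optimize import least_squares
z=np.load("g.npz"); pic=z["pic"]; d=z["d"];V=z["V"];fx,fy,cx,cy=z["k"]
Rw=V[:3,:3].T; cam=-Rw@V[:3,3]
vv,uu=np.mgrid[0:420,0:560]
P=np.stack([(uu-cx)/fx*d,(vv-cy)/fy*d,d],-1)@Rw.T+cam
m=(P[...,2]>262)&(P[...,2]<295)&(abs(uu-273)<25)&(abs(vv-210)<25)
Q=P[m]
s=least_squares(lambda c:np.linalg.norm(Q-c,axis=1)-15,Q.mean(0)-[0,0,8],loss='soft_l1');print("ball",s.x,len(Q),np.abs(s.fun).mean())
print(P[180:212:2,176,2].round(0)); print(P[195,150:202:2,2].round(0))
r=np.hypot(uu-175,vv-194)
m=(abs(P[...,2]-213)<3.5)&(r<15);print("top",np.median(P[m],0),P[m].mean(0),m.sum())
m=(P[...,2]>197)&(P[...,2]<217)&(r<26); Q=P[m]; print("collar extents",Q.min(0),Q.max(0))
```

```text
ball [602.26226002  28.96357318 273.46089161] 908 0.3599538158923504
[205. 206. 213. 215. 215. 216. 215. 217. 216. 215. 216. 216. 215. 216.
 215. 206.]
[ -1. 190. 192. 205. 205. 206. 215. 216. 216. 216. 215. 216. 216. 217.
 216. 217. 559. 216. 215. 206. 206. 206. 206. 205. 192. 195.]
top [500.66194606  12.50039301 215.38944041] [500.5123175   12.46985293 215.11315109] 483
collar extents [478.16875992  -9.85223299 197.14360931] [521.28394547  32.77898023 216.99097279]
```

Ball measured at (602.3, 29.0, 273.5), within 1 mm of the 2-dot target. Now the button.

```bash
python3 -c "
from h import *
print(to_tool([500,11.5,250]))"; python3 -m pendant '[[0,-15,0,0],[0,-35,5,0],[0,-60,20,0],[1,-80,40,0],[1,-95,65,0],[1,-102,95,0],[1,-104,120,0],[1,-104,140,0],[1,-104,150,0],[1,-104,152,0]]' 255;  python3 - <<'E'
from h import *
from bench import optics
import cv2
pic,d=optics.snapshot("wrist"); cv2.imwrite("pics/h.png",pic[:,:,::-1])
pic,d=optics.snapshot("side"); cv2.imwrite("pics/h_s.png",cv2.resize(pic[120:300,170:410,::-1],None,fx=3,fy=3))
print(to_tool([500,11.5,234]))
E
```

```text
[   1.27230709 -104.12537646  152.75325426]
clock: 16.4
tool_pos: [500.0, 11.2, 250.2]
tool_rot: [-179.9, -0.0, 100.5]
contact_force: [0.9, -0.5, 0.7]
gripper_width: 17.5
[ 0.25217869 -0.48962756 17.33381273]
```

View pics/h.png

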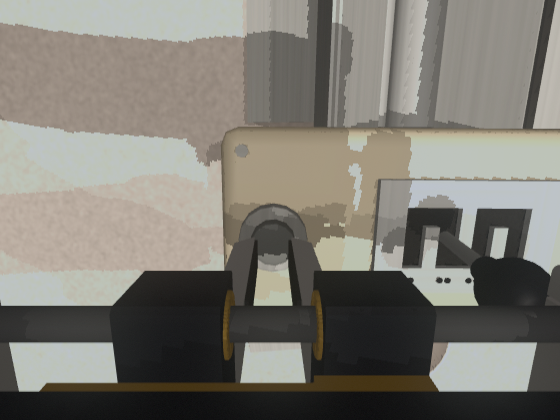

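View pics/h_s.png

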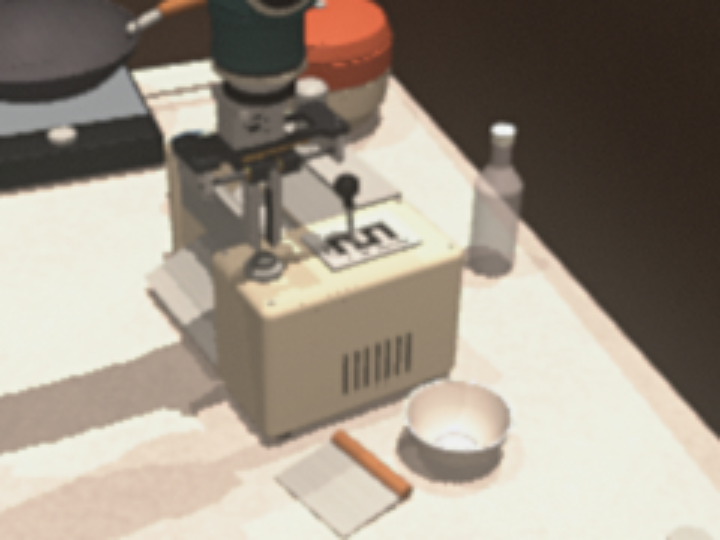

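Fingers centred over the button at (272,240), lever clear at right (510,285). Descend in small steps.

```bash
python3 -m pendant '[[0,0,0,0],[0,0,0,0],[0,0,0,0],[0,0,3,0],[0,0,6,0],[0,0,9,0],[0,0,12,0],[0,0,15,0],[0,0,15,0],[0,0,15,0]]'; python3 -m pendant '[[0,0,1,0],[0,0,2,0],[0,0,3,0],[0,0,4,0],[0,0,5,0],[0,0,5,0],[0,0,5,0],[0,0,5,0],[0,0,5,0],[0,0,5,0]]'
```

```text
clock: 17.5
tool_pos: [500.2, 11.3, 235.9]
tool_rot: [-180.0, -0.0, 100.5]
contact_force: [-1.5, -0.5, 3.2]
gripper_width: 0.7
clock: 18.5
tool_pos: [500.3, 11.3, 231.9]
tool_rot: [180.0, 0.0, 100.5]
contact_force: [-9.6, -1.1, 24.3]
gripper_width: 0.4
```

Run:
```python
from h import *
from bench import optics
import cv2
s=status.sense(); print(s["contact_force"],s["ft_torque"],s["tool_pos"])
pic,d=optics.snapshot("wrist"); cv2.imwrite("pics/i.png",pic[:,:,::-1])
pic,d=optics.snapshot("side"); cv2.imwrite("pics/i_s.png",cv2.resize(pic[150:240,210:330,::-1],None,fx=6,fy=6))
```

```text
[-9.60353141 -1.07651555 24.32460299] [-0.27102009  2.38623491  0.0129711 ] [500.3490397   11.27169954 231.88894146]
```

View pics/i.png

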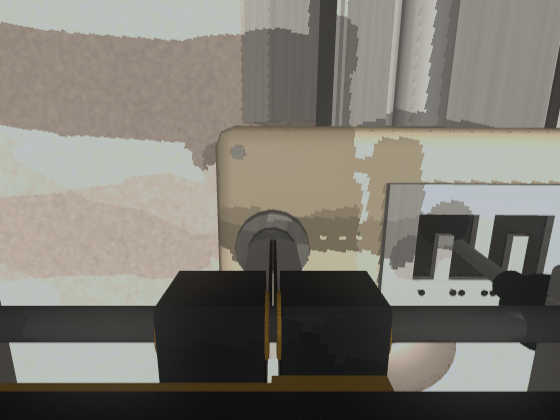

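View pics/i_s.png

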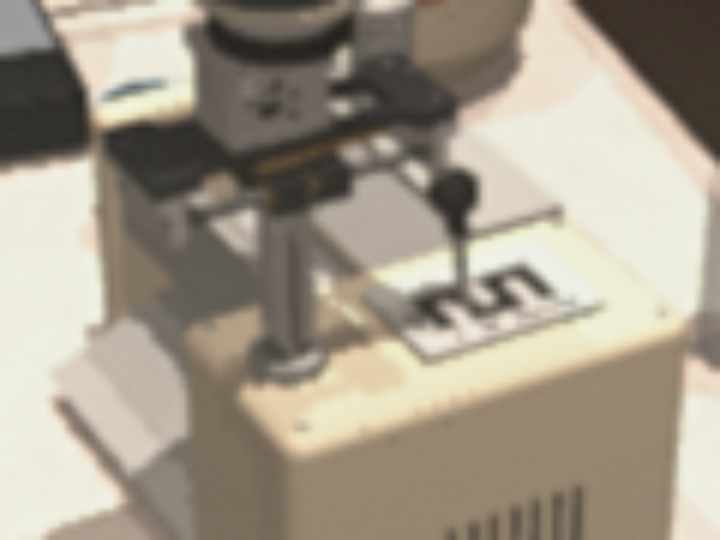

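```bash
for i in 1; do python3 -m pendant '[[0,0,-1.5,0],[0,0,-1.5,0],[0,0,-1.5,0],[0,0,-1.5,0],[0,0,-1.5,0],[0,0,-1.5,0],[0,0,-1.5,0],[0,0,-1.5,0],[0,0,-1.5,0],[0,0,-1.5,0]]'; python3 -m pendant '[[0,0,-1.5,0],[0,0,-1.5,0],[0,0,-1.5,0],[0,0,-1.5,0],[0,0,-1.5,0],[0,0,-1.5,0],[0,0,-1.5,0],[0,0,-1.5,0],[0,0,-1.5,0],[0,0,-1.5,0]]';python3 -m pendant '[[0,0,-2,0],[0,0,-2,0],[0,0,-2,0],[0,0,-2,0],[0,0,-2,0],[0,0,-2,0],[0,0,-2,0],[0,0,-2,0],[0,0,-2,0],[0,0,-2,0]]';python3 -m pendant '[[0,0,-2,0],[0,0,-2,0],[0,0,-2,0],[0,0,-2,0],[0,0,-2,0],[0,0,-2,0],[0,0,-2,0],[0,0,-2,0],[0,0,-2,0],[0,0,-2,0]]';done
```

```text
clock: 19.6
tool_pos: [500.2, 11.3, 232.3]
tool_rot: [-180.0, -0.0, 100.5]
contact_force: [-1.7, 0.2, 4.3]
gripper_width: 0.6
clock: 20.6
tool_pos: [500.2, 11.3, 233.8]
tool_rot: [-180.0, -0.0, 100.5]
contact_force: [-0.5, 0.2, 4.5]
gripper_width: -0.1
clock: 21.6
tool_pos: [500.2, 11.3, 235.8]
tool_rot: [180.0, -0.0, 100.5]
contact_force: [0.9, -0.5, 3.1]
gripper_width: 0.9
clock: 22.6
tool_pos: [500.2, 11.2, 237.8]
tool_rot: [-180.0, -0.0, 100.5]
contact_force: [0.7, -0.5, 1.2]
gripper_width: 0.6
```

The force profile (≈0 at 238, ~4.5 N at 232.5, stiff 24 N at 231.9) shows 6 mm of spring travel to a hard stop, so the button went fully down. Retreat and verify.

```bash
python3 -m pendant '[[0,0,-8,0],[0,0,-25,0],[0,0,-50,0],[0,0,-80,0],[0,0,-110,0],[0,0,-135,0],[0,0,-150,0],[0,0,-155,0],[0,0,-155,0],[0,0,-155,0]]'
python3 - <<'E'
from h import *
from bench import optics
import cv2
from scipy.optimize import least_squares
c=optics.get_calibration("wrist"); V=np.array(c["view"]);fx,fy,cx,cy=[c[k] for k in("fx","fy","cx","cy")]
pic,d=optics.snapshot("wrist"); cv2.imwrite("pics/j.png",pic[:,:,::-1])
Rw=V[:3,:3].T; cam=-Rw@V[:3,3]
vv,uu=np.mgrid[0:420,0:560]
P=np.stack([(uu-cx)/fx*d,(vv-cy)/fy*d,d],-1)@Rw.T+cam
m=(P[...,2]>262)&(P[...,2]<295)&(np.hypot(P[...,0]-603,P[...,1]-29)<35)
Q=P[m]
s=least_squares(lambda c:np.linalg.norm(Q-c,axis=1)-15,Q.mean(0)-[0,0,8],loss='soft_l1');print("ball",s.x,len(Q),np.abs(s.fun).mean())
pic,d=optics.snapshot("scene"); cv2.imwrite("pics/j_s.png",pic[:,:,::-1])
E
```

```text
clock: 23.6
tool_pos: [499.9, 11.2, 392.0]
tool_rot: [-179.9, -0.0, 100.5]
contact_force: [-0.6, 0.7, -1.0]
gripper_width: 0.5
ball [602.35376653  29.06434353 273.56099322] 1041 0.39440425558509956
```

View pics/j.png

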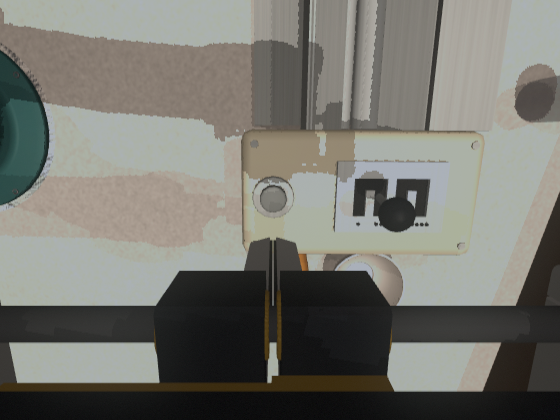

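View pics/j_s.png

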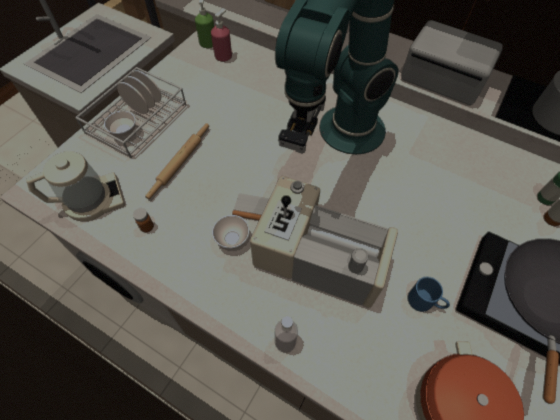

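Lever still in the 2-dot slot (ball at wrist pixel (397,214)). The shaker (359,260), mug (428,293), bowl (231,234) and pin (180,160) are where they were in the first scene picture.

```bash
python3 -c "
from bench import hand_in
print(hand_in())"
```

```text
the job is handed in; nothing more can be done
None
```

The lever is in the 2-dot cross-slot and the start button was pressed all the way down afterwards. I handed the job in at about 24 s of the 54 s allowed.

- **Lever:** I gripped the ball and walked it from the 4-dot slot, through the y +14 passage to 3 dots and then the y −14 passage to 2 dots. I brought it to about y = 0 before opening the gripper, so there was little left for the spring to do. After release the ball measured (602.3, 29.0, 273.5) mm, and after the button press (602.4, 29.1, 273.6) mm. The expected point was (603.1, 29.5, 273.9) mm.
- **Button:** I pressed it with closed fingertips. The force rose to about 4.5 N over 6 mm, then a hard stop was reached at 24 N. Contact came about 4 mm higher than the stated button top, and the depth image also read it about 3 mm high. The travel and the hard stop still show it went fully down.
- **Surroundings:** In the last scene picture the shaker, bowl, mug and rolling pin look unmoved. I judged these by eye, and did not check the scraper separately because it is mostly hidden. The robot ended clear of everything.
- **Network reports that disagreed:** After the release, the network found no `lever_ball` in the wrist picture and reported the ball's position as `start_top`. I relied on my own depth-based fits instead.

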